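# Clip the tea strainer onto the brass eye

### The arm

A 6-joint arm with a two-finger parallel gripper is mounted at the origin on the work surface. World frame = base frame: x ahead of the robot, y to its left, z up, the work surface at z = 0. Lengths are in m, angles in rad, forces in N, time in s.
With the tool pointing down it reaches from about 0.375 to 0.9 m from the base axis. Payload 3.1 kg.
Tool frame: the origin (TCP) lies at the very end of the fingers, on their centre line; the grasp point (between the pads) lies 19 mm behind it (manip.pinch_z is the distance from the TCP to the grasp point, in m); z points along the fingers, y is the line along which they close (so a half turn about z gives the same grasp; the last joint's range is limited). The gripper opens to 85 mm and grips with 20 to 120 N. Pads are 22 mm wide; open, the fingers measure 114 mm over their backs; the gripper's body (76 mm by 85 mm) begins 54 mm behind the grasp point. The pads swing forward as they close: fully open they stand 13 mm farther back than shut.
Start: joints at [1.089, 0.527, 1.433, -0, 1.181, -0.178], TCP at [0.187, 0.596, 0.231] pointing down, gripper open.
Joint ranges: [-3.08, 3.08], [-0.75, 2.2], [0.22, 2.44], [-1.43, 4.57], [0, 2.65], [-2.85, 2.85]. Speed limits (rad/s): [2.79, 2.79, 3.14, 3.14, 3.14, 3.14].

### API

Orientations are given as a unit quaternion [x, y, z, w].
In Python, from station import manip gives the robot as it stands.
- The arm moves only by the tool servo_tool, never from a script. Its argument "commands" is one flat list of numbers, 7 for each row, row after row: the shift along the tool's x, y, z each as a share of 500 mm, from -1 to 1, then the turn, a rotation vector about the tool's x, y, z each as a share of 360 degrees, from -1 to 1, then the opening, from -1 (shut) to 1 (fully open). In form: [dx, dy, dz, rx, ry, rz, claw, dx, dy, dz, rx, ry, rz, claw, ...]. A call has 1 to 12 rows; each row shifts and turns the commanded pose from where the row before left it, along the tool's axes as they then stand; what a row does not reach is not made up. A row lasts 1/12 s, in which the tool goes at most 41.7 mm and 7.16 degrees, less where a joint would pass 70% of its speed; a pose out of reach is approached as far as the arm can. A call with a number of a shift or a turn outside -1 to 1 is refused whole. A call with a gripper value outside its range is refused whole. The fingers move at their own pace and stop on an object; "force" is the grip in N (left out, the last holds). Time passes only in rows, so rows that do not move let the fingers close. It gives the time, the measured TCP pose, the force, the opening and the grip force at its end, in the units of the state.
- manip.sense(): the state, without advancing time (a new reading comes with each control period).
- manip.snapshot(name): name is "side" or "top"; returns a dict with "img" (420x560x3 uint8, red, green, blue), "mtx" (3x3 intrinsics, pixels), "world_to_cam" (4x4, takes a point from world to camera coordinates). Camera axes: x right, y up, looking along -z (the intrinsics and any distortion apply to the point x, -y, -z); pixel columns grow to the right and rows downward; lengths in m; the calibration is good to about 2 mm. A picture is of the moment at which its call begins. There is no depth.
- manip.sign_off(): hands the job in; it is judged then, once.
Trained networks look in a picture, given as the dict that the camera call returned (one of the last four; its "shot" number tells which), for a name from the list of things; names that differ only in an ending like _2 or _b are one class to them, and where a whole thing is asked for, a point or a joint stands for the part that bears it (a point fixed in the world has none). Each returns a list of dicts, best first, with "conf" (0 to 1); they miss things now and then, are a little off and sometimes report something else, mostly with a low value. They report only what shows in the picture. A call takes as long as a camera call. They do not tell look-alikes from the thing itself.
- manip.look_for(picture, query): "box" ([left, top, width, height] in pixels, round what is visible of it).
- manip.silhouettes(picture, query): "pixels" (420x560 bool, what is visible of it) and "box" ([left, top, width, height] in pixels, round what is visible of it).
The state is a dict: "t": time; "q": joint angles; "qd": joint speeds; "tau": joint torques, N m; "tcp_pos": TCP position; "tool_rot": TCP orientation; "force": force on the tool from outside, world axes, zero at the start; "ft_torque": the same for the moment, N m; "finger_gap": opening from 0.0 (shut) to 1.0 (fully open); "gripper_force": force on a finger pad.
Only numpy, scipy, OpenCV 4.12 (cv2) and the standard library are available. Lean on these libraries where they do the work, as an engineer would, in place of code of your own. Each camera call takes 0.05 s, during which the arm holds its last target. There are 200 camera calls.

### The job

Put the tea strainer away: clip the snap hook at the end of its handle onto the brass eye (not the black one), by pressing the hook's red sprung gate straight onto the eye's thin front leg until the leg is inside the hook and the gate has sprung shut behind it. Leave the strainer lying flat on the slate, let go of it, and do not knock the steel milk jug.

Things in the scene. Friction and masses are not known exactly. Their poses are not given: they have to be found in the camera images.
- strainer_grip (a point): Loose tea strainer lying flat, 140 g: centre of its pale wood grip (76 mm along x, 20 wide, 26 high), 13 mm above the slate. +x runs to the snap hook, z up. Bowl (68 mm wide) centred at x -80. Hook: flat steel loop 16 mm thick on the slate, y -28 to 28, clear inside from x 44 to 98, y -20 to 20. The eye's leg is fully in when its axis is 48 to 63 mm ahead along x (aim 55).
- gate (a joint): Red sprung gate closing the hook's mouth, the only opening of the loop: in its front wall at x 98 mm, y -9 to +20 mm (middle +5.5) from strainer_grip; flared lips reach x 115. Hinged on an upright pin at the mouth's +y side: 0 rad = shut (cannot open outward), grows as pressed inward, to 1.45. Weak: 1 to 5 N opens it; it springs shut by itself.
- brass_eye (a point): Brass eye fixed in the slate, an upright staple (upside-down U): thin front leg 8 mm in diameter, top bar 65 mm above the slate, rear leg (14 mm) 85 mm behind. Point: on the front leg's axis, 20 mm above the slate. +x runs from front to rear leg, z up. Push the hook on from the front, along +x, below the top bar. An equal black eye stands about 200 mm beside it.
- jug: Steel milk jug standing on the slate, 76 mm across, 95 mm high, with a side handle, loose; origin at the centre of its underside. A bystander: leave it where it is.
Mind the look-alikes: they are no part of the job. Of the things like the part that bears brass_eye, leave any that is orange; of the rest the smaller one is meant.

How it is judged:
On the way:
1. the brass eye's front leg presses the gate inward (value of joint gate above 0.4 rad and horizontal distance between strainer_grip and brass_eye below 0.11 m), for 0.03 s.
At the end, for the whole second after the job is handed in: The front leg of the brass eye stands inside the snap hook's loop (42 to 96 mm ahead of the grip's centre, within 22 mm to either side) with the gate shut behind it (under 0.12 rad), and the strainer lies flat on the slate (within 10 degrees, its grip's centre under 25 mm high), released (x of brass_eye in the frame of strainer_grip between 0.042 and 0.096 m and y of brass_eye in the frame of strainer_grip between -0.022 and 0.022 m and value of joint gate below 0.12 rad and height (world z) of strainer_grip below 0.025 m and angle between strainer_grip's own z axis and vertical below 0.175 rad); the robot touches nothing.
It fails at once if the milk jug is knocked more than 25 mm from its place or tipped over (distance of jug from where it was at the start of the episode above 0.025 m or angle between jug's own z axis and vertical above 0.4 rad).
It also fails if it takes over 45 s, if anything falls off the work surface, if the arm or the gripper's body presses on something with over 40 N, if the wrist force passes 120 N, or if a joint passes its speed limit or range.

## Working session

There is one attempt and no reset: what is moved stays moved. The work goes in short steps, Python scripts to look and compute and a tool call to move; the robot and the scene stay as the last step left them, time stands still between calls to the robot, and variables do not carry over. Pictures are saved under pics/ and viewed, at most 10 in all, crops included, and the job is handed in when it is done.

Besides the shell and the picture viewer there is one more tool, called as name(argument=value, ...) on one line, values as JSON. servo_tool: Moves the arm, as the interface text tells. Its arguments: {"type":"object","properties":{"commands":{"type":"array"},"force":{"type":"number"}},"required":["commands"]}

```bash
mkdir -p pics; cat > h.py <<'E'
import numpy as np, cv2
from station import manip
def save(p,n,crop=None,s=1):
    im=p["img"]
    if crop: x,y,w,h=crop; im=im[y:y+h,x:x+w]
    im=cv2.resize(im,None,fx=s,fy=s,interpolation=cv2.INTER_CUBIC)
    cv2.imwrite("pics/"+n,im[:,:,::-1])
def ray(p,uv):
    M=np.array(p["world_to_cam"]);K=np.array(p["mtx"])
    d=np.linalg.inv(K)@[uv[0],uv[1],1]; d=np.array([d[0],-d[1],-d[2]])
    R=M[:3,:3]; return -R.T@M[:3,3], R.T@d
def onz(p,uv,z):
    o,d=ray(p,uv); return o+d*(z-o[2])/d[2]
def tri(a,ua,b,ub):
    o1,d1=ray(a,ua);o2,d2=ray(b,ub)
    s=np.linalg.lstsq(np.c_[d1,-d2],o2-o1,rcond=None)[0]
    A=o1+s[0]*d1;B=o2+s[1]*d2; return (A+B)/2,np.linalg.norm(A-B)
def proj(p,X):
    M=np.array(p["world_to_cam"]);c=M[:3,:3]@X+M[:3,3]
    u=np.array(p["mtx"])@[c[0],-c[1],-c[2]]; return u[:2]/u[2]
E
python3 - <<'E'
from h import *
np.set_printoptions(precision=3,suppress=True)
P={n:manip.snapshot(n) for n in("side","top")}
for n,p in P.items():
    print(n,p["img"].shape,[k for k in p]); print(ray(p,(280,210)))
    for q in("strainer_grip","gate","brass_eye","jug"):
        for d in manip.look_for(p,q): print(q,np.round(d["box"]),round(d["conf"],2))
a=np.hstack([P["side"]["img"],P["top"]["img"]])
save(P["side"],"side0.png",None,1.4);save(P["top"],"top0.png",None,1.4)
print(manip.sense())
E
```

```text
side (420, 560, 3) ['img', 'mtx', 'world_to_cam', 'shot']
(array([ 0.348, -0.622,  0.587]), array([ 0.264,  0.739, -0.62 ]))
strainer_grip [215. 307. 143.  80.] 0.96
gate [335. 315.  11.  17.] 0.52
brass_eye [272. 186.  41.  37.] 0.97
brass_eye [274. 227.  40.  51.] 0.96
jug [352. 202.  52.  62.] 0.61
top (420, 560, 3) ['img', 'mtx', 'world_to_cam', 'shot']
(array([ 0.512, -0.014,  0.913]), array([ 0.056, -0.016, -0.999]))
strainer_grip [380. 195.  49. 120.] 0.88
gate [392. 199.  10.   6.] 0.44
brass_eye [222. 156.  22.  54.] 0.92
brass_eye [117. 219.  49.  78.] 0.62
brass_eye [298. 182.  31.  51.] 0.61
jug [296.  97.  60.  52.] 0.98
{'t': 0.5, 'q': array([ 1.089,  0.528,  1.433,  0.   ,  1.181, -0.179]), 'qd': array([-0.002, -0.   ,  0.   , -0.   ,  0.002, -0.   ]), 'tau': array([ -0.001, -44.19 , -17.822,  -0.   ,   0.002,   0.   ]), 'tcp_pos': array([0.187, 0.596, 0.231]), 'tool_rot': array([ 0.151,  0.988, -0.   , -0.   ]), 'force': array([ 0.673,  0.345, -0.265]), 'ft_torque': array([ 0.033, -0.012,  0.085]), 'gripper_force': 0.0, 'finger_gap': 1.0026274256905703}
```

View pics/side0.png

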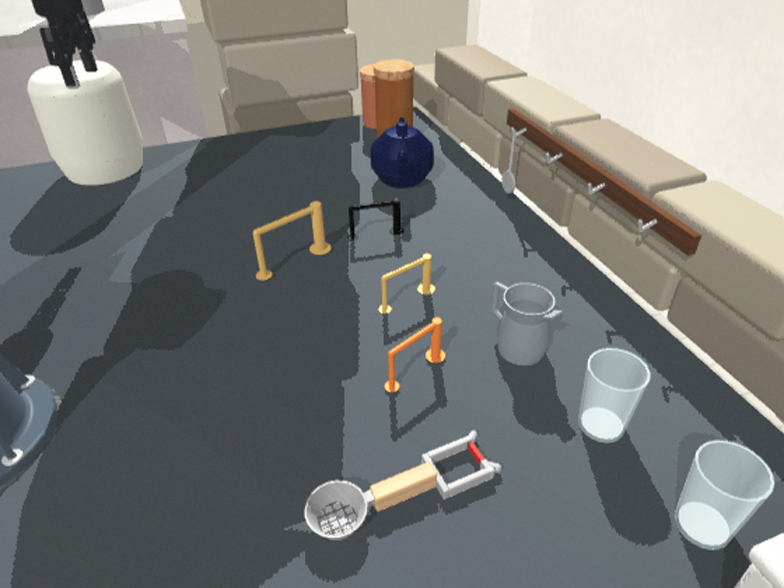

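View pics/top0.png

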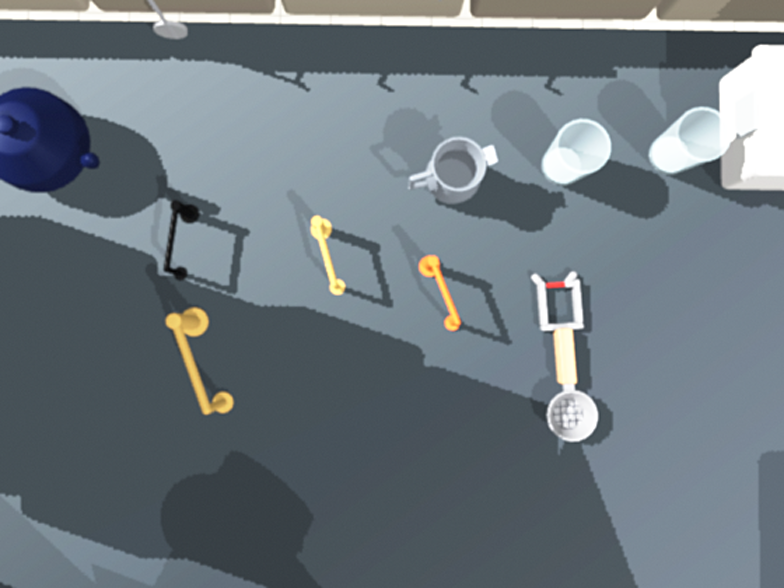

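Candidates in the top view (native px): large brass (143,257), black (125,172), orange (316,210) and small brass (234,182; side view 290,203). Orange is excluded and black is wrong, so the smaller brass eye is the one. Its front leg is the robot-side one, at top (240,206). Next I measure it and check it in a close crop.

```bash
cat > m.py <<'E'
from h import *
np.set_printoptions(precision=4,suppress=True)
t=manip.snapshot("top");s=manip.snapshot("side")
a=t["img"][140:240,200:350];b=s["img"][170:290,260:340]
r=lambda i,f:cv2.resize(i,None,fx=f,fy=f,interpolation=cv2.INTER_CUBIC)
c=t["img"][185:325,370:440]
h=lambda i:r(i,600/i.shape[0])
ims=[r(a,2.6),r(b,3),r(c,2.5)]
H=max(i.shape[0] for i in ims)
im=np.hstack([cv2.copyMakeBorder(i,0,H-i.shape[0],0,0,0) for i in ims])
print(im.shape); cv2.imwrite("pics/crop1.png",im[:,:,::-1])
for n,p in(("top",t),("side",s)):
    hsv=cv2.cvtColor(p["img"],cv2.COLOR_RGB2HSV)
    for q in("brass_eye","strainer_grip","gate"):
        for d in manip.silhouettes(p,q):
            m=d["pixels"]; ys,xs=np.nonzero(m)
            print(n,q,round(d["conf"],2),np.round(d["box"]),xs.mean(),ys.mean(),np.median(hsv[m],axis=0))
            if q=="strainer_grip":
                w=m&(hsv[...,0]>8)&(hsv[...,0]<25)&(hsv[...,1]>60)
                yy,xx=np.nonzero(w); print(" wood",w.sum(),xx.mean(),yy.mean(), onz(p,(xx.mean(),yy.mean()),.02), cv2.minAreaRect(np.c_[xx,yy].astype(np.float32)))
    red=(hsv[...,1]>150)&((hsv[...,0]<5)|(hsv[...,0]>174))
    n_,l,st,ce=cv2.connectedComponentsWithStats(red.astype(np.uint8))
    for i in range(1,n_):
        if st[i,4]>8: print(" red",st[i],ce[i],onz(p,ce[i],.012))
E
python3 m.py
```

```text
(360, 805, 3)
top brass_eye 0.69 [298. 184.  29.  51.] 314.93166287015947 206.97038724373576 [ 20. 157. 255.]
top brass_eye 0.59 [223. 157.  23.  53.] 233.1809523809524 179.89523809523808 [ 29.  92. 255.]
top brass_eye 0.51 [295.  95.  61.  54.] 324.740011254924 121.4687675858188 [105.  29. 153.]
top strainer_grip 0.59 [381. 195.  48. 118.] 404.7367433129986 263.05255748474895 [110.   5. 249.]
 wood 37 398.0 253.0810810810811 [ 0.4838 -0.2551  0.02  ] ((398.78594970703125, 253.44741821289062), (11.801438331604004, 39.62281036376953), 10.43747615814209)
top gate 0.41 [391. 202.  15.   5.] 396.6808510638298 203.06382978723406 [  1. 171. 255.]
 red [390 202  13   4  42] [395.9286 203.2381] [ 0.5795 -0.2535  0.012 ]
side brass_eye 0.78 [274. 226.  44.  50.] 297.4093655589124 250.04833836858006 [ 11. 175. 216.]
side brass_eye 0.73 [180. 144.  54.  56.] 208.69121813031163 167.8271954674221 [ 19. 133. 191.]
side brass_eye 0.66 [269. 181.  43.  42.] 295.26229508196724 197.7431693989071 [ 20. 132. 197.]
side strainer_grip 0.73 [217. 308. 138.  79.] 276.51596385542166 351.358734939759 [ 24.   3. 178.]
 wood 597 288.3082077051926 348.71189279731993 [ 0.4811 -0.2757  0.02  ] ((288.01312255859375, 347.2442626953125), (18.552183151245117, 49.52975082397461), 66.37062072753906)
side gate 0.5 [335. 312.  11.  22.] 338.8229166666667 323.1041666666667 [  1. 161. 174.]
 red [335 317  10  16  74] [339.1757 323.2973] [ 0.5787 -0.2569  0.012 ]
```

View pics/crop1.png

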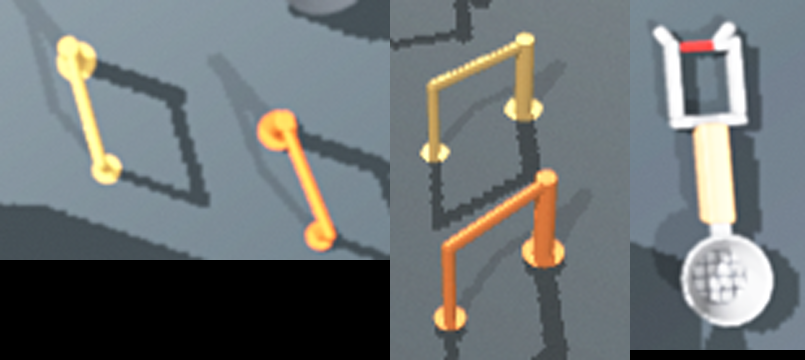

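The close crop confirms the choice. The small brass eye, seen at left, has its front base at top (240.8,205) and side (274.7,220.7), and its rear base at top (230.8,163). The orange one sits right beside it. The strainer's gate points away from the robot, at top (396,203), with the wood at top (403.6,253.8).

```bash
python3 - <<'E'
from h import *
np.set_printoptions(precision=4,suppress=True)
t=manip.snapshot("top");s=manip.snapshot("side")
print("front",tri(t,(240.8,205),s,(274.7,220.7)),onz(t,(240.8,205),0),onz(s,(274.7,220.7),0))
print("rear",tri(t,(230.8,163),s,(304.7,206)),onz(t,(230.8,163),0),onz(s,(304.7,206),0))
print("fronttop",onz(s,(274.3,198.7),.065), "reartop",onz(t,(226.9,157.3),.065),onz(s,(305,183.5),.065))
print("wood",tri(t,(403.6,253.8),s,(288,347.2)),onz(t,(403.6,253.8),.026),onz(s,(288,347.2),.02))
print("gate",tri(t,(395.9,203.2),s,(339.2,323.3)))
for z,uv in((.016,(401.6,234.2)),(.016,(398.8,203))): print("hook",onz(t,uv,z))
print("jug",onz(t,(325,119),.095))
E
```

```text
front (array([ 0.5735,  0.0473, -0.0013]), np.float64(0.0024813208625685244)) [0.5723 0.0476 0.    ] [0.5743 0.0455 0.    ]
rear (array([0.6555, 0.0686, 0.0011]), np.float64(0.0012364367427726457)) [0.655  0.0689 0.    ] [0.6566 0.0698 0.    ]
fronttop [0.573  0.0398 0.065 ] reartop [0.6553 0.0704 0.065 ] [0.6549 0.0674 0.065 ]
wood (array([ 0.4829, -0.2681,  0.0122]), np.float64(0.0011493008065374755)) [ 0.4828 -0.264   0.026 ] [ 0.4816 -0.273   0.02  ]
gate (array([ 0.5801, -0.2545,  0.0082]), np.float64(0.0004501893049850362))
hook [ 0.5198 -0.2631  0.016 ]
hook [ 0.5798 -0.2579  0.016 ]
jug [ 0.7216 -0.1057  0.095 ]
```

```bash
cat > plan.py <<'E'
from h import *
from scipy.spatial.transform import Rotation as R
def plan(*wps,start=None,step=.036):
    s=manip.sense(); p=np.array(s["tcp_pos"]); r=R.from_quat(s["tool_rot"])
    y=r.as_matrix()[:,1]; a=np.degrees(np.arctan2(y[1],y[0])); z=r.as_matrix()[:,2]
    print("pos",p.round(4),"yaw(y axis)",a.round(2),"z",z.round(4),"gap",round(s["finger_gap"],3),"t",s["t"],"F",np.round(s["force"],1))
    for x,yy,zz,yaw in wps:
        d=-(yaw-a); n=int(np.ceil(abs(d)/6.9)) if abs(d)>.2 else 0
        if n: print(n,"rows rz",round(d/360/n,5))
        a=yaw; c=np.radians(a); Y=np.array([np.cos(c),np.sin(c),0]);Z=np.array([0,0,-1.]);X=np.cross(Y,Z)
        t=np.array([x,yy,zz]); v=np.array([X,Y,Z])@(t-p); n=max(1,int(np.ceil(np.linalg.norm(v)/step)))
        print(n,"rows",(v/.5/n).round(4)); p=t
E
python3 -c "
from plan import *
plan((.42,.2,.2,94.9),(.4825,-.267,.12,94.9),(.4825,-.267,.004,94.9))"
```

```text
pos [0.1869 0.5964 0.2313] yaw(y axis) 72.6 z [ 1.e-04  1.e-04 -1.e+00] gap 0.998 t 1.0 F [0.6 0.1 0. ]
4 rows rz -0.01549
13 rows [-0.0305 -0.0638  0.0048]
14 rows [-0.0032 -0.0672  0.0114]
4 rows [0.    0.    0.058]
```

servo_tool(commands=[0, 0, 0, 0, 0, -0.0155, 1, 0, 0, 0, 0, 0, -0.0155, 1, 0, 0, 0, 0, 0, -0.0155, 1, 0, 0, 0, 0, 0, -0.0155, 1, -0.0305, -0.0638, 0.0048, 0, 0, 0, 1, -0.0305, -0.0638, 0.0048, 0, 0, 0, 1, -0.0305, -0.0638, 0.0048, 0, 0, 0, 1, -0.0305, -0.0638, 0.0048, 0, 0, 0, 1, -0.0305, -0.0638, 0.0048, 0, 0, 0, 1, -0.0305, -0.0638, 0.0048, 0, 0, 0, 1, -0.0305, -0.0638, 0.0048, 0, 0, 0, 1, -0.0305, -0.0638, 0.0048, 0, 0, 0, 1], force=50)

```text
t: 2.0
tcp_pos: [0.331, 0.3512, 0.2123]
tool_rot: [-0.043, 0.999, 0.0, 0.0]
force: [0.5, 0.2, -0.2]
finger_gap: 0.998
gripper_force: 0.0
```

servo_tool(commands=[-0.0305, -0.0638, 0.0048, 0, 0, 0, 1, -0.0305, -0.0638, 0.0048, 0, 0, 0, 1, -0.0305, -0.0638, 0.0048, 0, 0, 0, 1, -0.0305, -0.0638, 0.0048, 0, 0, 0, 1, -0.0305, -0.0638, 0.0048, 0, 0, 0, 1, -0.0032, -0.0672, 0.0114, 0, 0, 0, 1, -0.0032, -0.0672, 0.0114, 0, 0, 0, 1, -0.0032, -0.0672, 0.0114, 0, 0, 0, 1, -0.0032, -0.0672, 0.0114, 0, 0, 0, 1, -0.0032, -0.0672, 0.0114, 0, 0, 0, 1, -0.0032, -0.0672, 0.0114, 0, 0, 0, 1, -0.0032, -0.0672, 0.0114, 0, 0, 0, 1])

```text
t: 3.0
tcp_pos: [0.4515, -0.035, 0.1602]
tool_rot: [-0.043, 0.999, -0.0, 0.0]
force: [0.4, 0.5, 0.1]
finger_gap: 1.001
gripper_force: 0.0
```

servo_tool(commands=[-0.0032, -0.0672, 0.0114, 0, 0, 0, 1, -0.0032, -0.0672, 0.0114, 0, 0, 0, 1, -0.0032, -0.0672, 0.0114, 0, 0, 0, 1, -0.0032, -0.0672, 0.0114, 0, 0, 0, 1, -0.0032, -0.0672, 0.0114, 0, 0, 0, 1, -0.0032, -0.0672, 0.0114, 0, 0, 0, 1, -0.0032, -0.0672, 0.0114, 0, 0, 0, 1, 0, 0, 0, 0, 0, 0, 1, 0, 0, 0, 0, 0, 0, 1, 0, 0, 0, 0, 0, 0, 1])

```text
t: 3.83
tcp_pos: [0.482, -0.266, 0.1201]
tool_rot: [-0.043, 0.999, 0.001, -0.001]
force: [0.6, -0.2, 0.1]
finger_gap: 1.001
gripper_force: 0.0
```

```bash
python3 -c "
from plan import *
plan((.4825,-.267,.004,94.9))
t=manip.snapshot('top');s=manip.snapshot('side')
a=t['img'][170:340,330:500];b=s['img'][230:400,190:390]
r=lambda i,f:cv2.resize(i,None,fx=f,fy=f,interpolation=cv2.INTER_CUBIC)
cv2.imwrite('pics/c2.png',np.hstack([r(a,2.1),r(b,2.1)])[:,:,::-1])"
```

```text
pos [ 0.482  -0.266   0.1201] yaw(y axis) 94.88 z [-0.0011  0.0012 -1.    ] gap 1.001 t 3.8333 F [ 0.6 -0.2  0.1]
4 rows [-0.0002 -0.0005  0.0581]
```

View pics/c2.png

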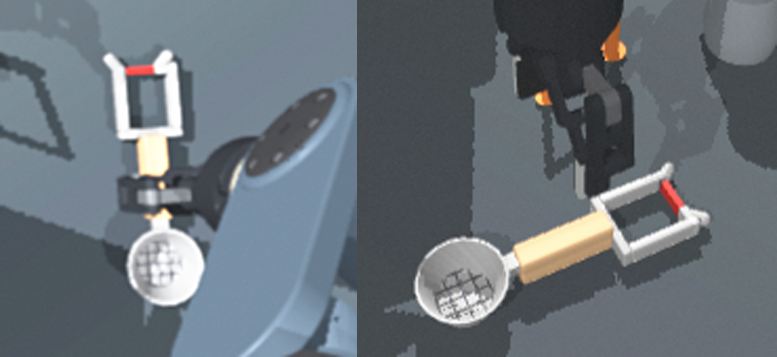

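The open gripper straddles the wood at crop (155,195), aligned with the handle. I lower it, grip, and lift.

servo_tool(commands=[0, 0, 0.058, 0, 0, 0, 1, 0, 0, 0.058, 0, 0, 0, 1, 0, 0, 0.058, 0, 0, 0, 1, 0, 0, 0.058, 0, 0, 0, 1, 0, 0, 0, 0, 0, 0, 1, 0, 0, 0, 0, 0, 0, -1, 0, 0, 0, 0, 0, 0, -1, 0, 0, 0, 0, 0, 0, -1, 0, 0, 0, 0, 0, 0, -1, 0, 0, 0, 0, 0, 0, -1, 0, 0, 0, 0, 0, 0, -1, 0, 0, 0, 0, 0, 0, -1], force=60)

```text
t: 4.93
tcp_pos: [0.4834, -0.2672, 0.006]
tool_rot: [-0.043, 0.999, -0.001, 0.001]
force: [-0.5, 0.6, 6.4]
finger_gap: 0.221
gripper_force: 59.8
```

servo_tool(commands=[0, 0, -0.04, 0, 0, 0, -1, 0, 0, -0.04, 0, 0, 0, -1, 0, 0, -0.04, 0, 0, 0, -1, 0, 0, -0.04, 0, 0, 0, -1, 0, 0, -0.04, 0, 0, 0, -1, 0, 0, 0, 0, 0, 0, -1])

```text
t: 5.43
tcp_pos: [0.4845, -0.2682, 0.1082]
tool_rot: [-0.043, 0.999, -0.003, 0.003]
force: [0.6, 0.1, -2.2]
finger_gap: 0.216
gripper_force: 59.1
```

```bash
python3 -c "
from plan import *
plan((.4393,.006,.106,94.9),(.4393,.006,.106,104.7),(.4393,.006,.007,104.7))
t=manip.snapshot('top');s=manip.snapshot('side')
a=t['img'][150:340,330:500];b=s['img'][210:400,190:390]
r=lambda i,f:cv2.resize(i,None,fx=f,fy=f,interpolation=cv2.INTER_CUBIC)
cv2.imwrite('pics/c3.png',np.hstack([r(a,2.1),r(b,2.1)])[:,:,::-1])"
```

```text
pos [ 0.4845 -0.2682  0.1082] yaw(y axis) 94.91 z [ 0.006  -0.0051 -1.    ] gap 0.216 t 5.4333 F [ 0.6  0.1 -2.2]
8 rows [0.0054 0.0693 0.0006]
2 rows rz -0.01361
1 rows [0. 0. 0.]
3 rows [0.    0.    0.066]
```

View pics/c3.png

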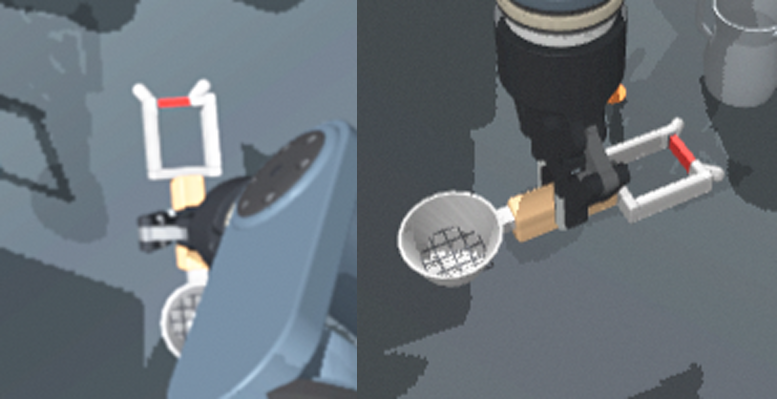

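Held level: wood at crop (190,190), hook at (180,130). I carry it over to the brass eye.

servo_tool(commands=[0.0054, 0.0693, 0.0006, 0, 0, 0, -1, 0.0054, 0.0693, 0.0006, 0, 0, 0, -1, 0.0054, 0.0693, 0.0006, 0, 0, 0, -1, 0.0054, 0.0693, 0.0006, 0, 0, 0, -1, 0.0054, 0.0693, 0.0006, 0, 0, 0, -1, 0.0054, 0.0693, 0.0006, 0, 0, 0, -1, 0.0054, 0.0693, 0.0006, 0, 0, 0, -1, 0.0054, 0.0693, 0.0006, 0, 0, 0, -1, 0, 0, 0, 0, 0, -0.0136, -1, 0, 0, 0, 0, 0, -0.0136, -1, 0, 0, 0, 0, 0, 0, -1, 0, 0, 0, 0, 0, 0, -1])

```text
t: 6.53
tcp_pos: [0.4367, 0.008, 0.1011]
tool_rot: [-0.127, 0.992, 0.0, -0.001]
force: [0.4, -0.4, -1.4]
finger_gap: 0.221
gripper_force: 59.3
```

servo_tool(commands=[0, 0, 0.062, 0, 0, 0, -1, 0, 0, 0.062, 0, 0, 0, -1, 0, 0, 0.062, 0, 0, 0, -1, 0, 0, 0, 0, 0, 0, -1, 0, 0, 0, 0, 0, 0, -1])

```text
t: 6.95
tcp_pos: [0.4363, 0.0073, 0.0068]
tool_rot: [-0.126, 0.992, 0.001, -0.002]
force: [-0.1, -0.1, -1.1]
finger_gap: 0.226
gripper_force: 65.7
```

```bash
cat > g.py <<'E'
from plan import *
np.set_printoptions(precision=4,suppress=True)
plan((.5215,.0277,.009,104.7))
t=manip.snapshot('top');s=manip.snapshot('side')
for p in(t,s):
    hsv=cv2.cvtColor(p["img"],cv2.COLOR_RGB2HSV)
    red=(hsv[...,1]>140)&((hsv[...,0]<5)|(hsv[...,0]>174))
    n_,l,st,ce=cv2.connectedComponentsWithStats(red.astype(np.uint8))
    for i in range(1,n_):
        if st[i,4]>8:
            g=onz(p,ce[i],.014); e=np.array([.5733,.0468]); c,q=np.cos(np.radians(14.7)),np.sin(np.radians(14.7))
            d=e-g[:2]; print(" red",st[i],ce[i],g,"leg from gate along/across",c*d[0]+q*d[1],-q*d[0]+c*d[1])
import sys
a=t['img'][140:300,180:330];b=s['img'][150:310,170:370]
r=lambda i,f:cv2.resize(i,None,fx=f,fy=f,interpolation=cv2.INTER_CUBIC)
cv2.imwrite('pics/%s.png'%sys.argv[1],np.hstack([r(a,2.25),r(b,2.25)])[:,:,::-1])
E
python3 g.py c4
```

```text
pos [0.4363 0.0073 0.0068] yaw(y axis) 104.52 z [-0.0044  0.0011 -1.    ] gap 0.226 t 6.95 F [-0.1 -0.1 -1.1]
3 rows [-0.0584 -0.0013 -0.0015]
 red [239 224  13   6  45] [245.1556 226.5778] [0.5298 0.0374 0.014 ] leg from gate along/across 0.044425400451049424 -0.0019316625059050685
 red [253 219   7  10  29] [256.069  223.2759] [0.5288 0.0362 0.014 ] leg from gate along/across 0.04573469370902608 -0.0010402841351384966
```

View pics/c4.png

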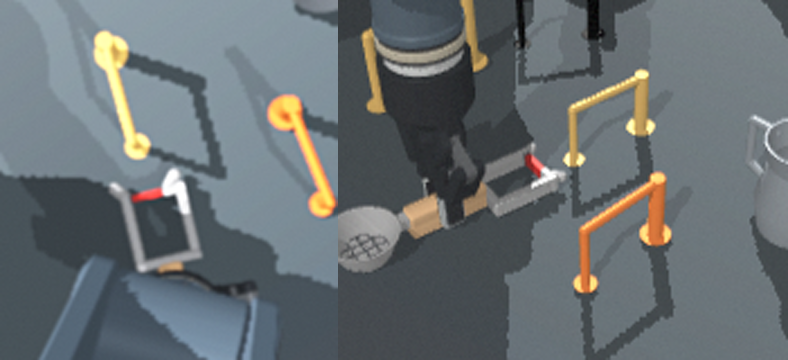

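The hook lies in front of the right eye. The gate (crop 152,193) is in line with the front leg (137,150), about 1.5 mm off across and 45 mm short along. I push about 88 mm along the eye's axis.

servo_tool(commands=[-0.02, -0.0005, -0.002, 0, 0, 0, -1, -0.02, -0.0005, -0.001, 0, 0, 0, -1, -0.02, -0.0005, 0, 0, 0, 0, -1, -0.02, 0, 0, 0, 0, 0, -1, -0.02, 0, 0, 0, 0, 0, -1, -0.02, 0, 0, 0, 0, 0, -1])

```text
t: 7.55
tcp_pos: [0.4951, 0.0229, 0.0105]
tool_rot: [-0.128, 0.992, 0.0, -0.001]
force: [-2.8, 0.5, -1.8]
finger_gap: 0.222
gripper_force: 65.7
```

servo_tool(commands=[-0.02, 0, 0, 0, 0, 0, -1, -0.02, 0, 0, 0, 0, 0, -1, -0.0155, 0, 0, 0, 0, 0, -1, 0, 0, 0, 0, 0, 0, -1, 0, 0, 0, 0, 0, 0, -1])

```text
t: 7.97
tcp_pos: [0.5232, 0.0293, 0.0104]
tool_rot: [-0.128, 0.992, -0.0, 0.0]
force: [-1.7, -0.4, -1.9]
finger_gap: 0.218
gripper_force: 65.7
```

```bash
python3 g.py c5
```

```text
pos [0.5232 0.0293 0.0104] yaw(y axis) 104.72 z [ 0.001  -0.0002 -1.    ] gap 0.218 t 7.9667 F [-1.7 -0.4 -1.9]
1 rows [ 0.0041 -0.0023  0.0028]
 red [235 179   6   4  16] [237.6875 180.5625] [0.6187 0.0536 0.014 ] leg from gate along/across -0.04565927311922094 0.004973757998897147
 red [286 203   8  10  32] [289.5    207.4375] [0.6156 0.061  0.014 ] leg from gate along/across -0.04448216795052047 -0.0030576053468064027
```

View pics/c5.png

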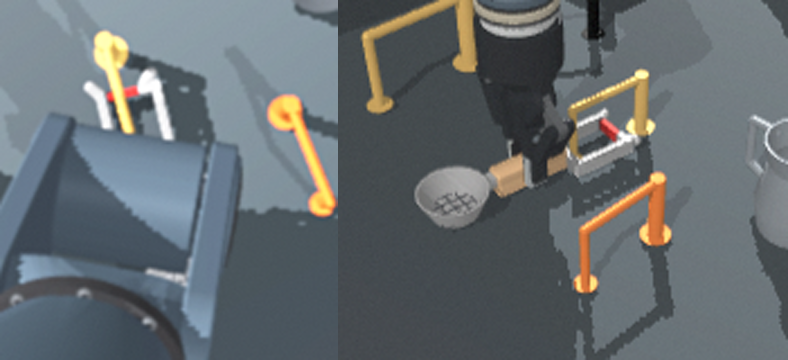

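The gate (side crop 612,130) has sprung shut 45 mm past the leg, so the leg is in. I lower, release, and retreat straight up.

servo_tool(commands=[0, 0, 0.004, 0, 0, 0, -1, 0, 0, 0.0045, 0, 0, 0, -1, 0, 0, 0, 0, 0, 0, -1, 0, 0, 0, 0, 0, 0, 1, 0, 0, 0, 0, 0, 0, 1, 0, 0, 0, 0, 0, 0, 1, 0, 0, 0, 0, 0, 0, 1, 0, 0, 0, 0, 0, 0, 1, 0, 0, 0, 0, 0, 0, 1, 0, 0, 0, 0, 0, 0, 1])

```text
t: 8.9
tcp_pos: [0.5225, 0.0293, 0.0063]
tool_rot: [-0.128, 0.992, -0.0, 0.0]
force: [0.4, 0.0, 0.6]
finger_gap: 0.997
gripper_force: 0.0
```

servo_tool(commands=[0, 0, -0.02, 0, 0, 0, 1, 0, 0, -0.04, 0, 0, 0, 1, 0, 0, -0.05, 0, 0, 0, 1, 0, 0, -0.06, 0, 0, 0, 1, 0, 0, -0.06, 0, 0, 0, 1, 0, 0.06, 0, 0, 0, 0, 1, 0, 0.06, 0, 0, 0, 0, 1, 0, 0.06, 0, 0, 0, 0, 1, 0, 0.06, 0, 0, 0, 0, 1, 0, 0.06, 0, 0, 0, 0, 1, 0, 0, 0, 0, 0, 0, 1, 0, 0, 0, 0, 0, 0, 1])

```text
t: 9.9
tcp_pos: [0.4836, 0.1757, 0.1218]
tool_rot: [-0.13, 0.992, -0.0, 0.0]
force: [-0.4, -0.4, -0.4]
finger_gap: 1.0
gripper_force: 0.0
```

```bash
python3 g.py c6
```

```text
pos [0.4836 0.1757 0.1218] yaw(y axis) 104.91 z [ 0.0004 -0.0001 -1.    ] gap 1.0 t 9.9 F [-0.4 -0.4 -0.4]
1 rows rz 0.00058
6 rows [ 0.0003 -0.0509  0.0376]
 red [236 180   6   5  19] [238.1579 181.8947] [0.6161 0.0526 0.014 ] leg from gate along/across -0.042916805077030586 0.0052509776988031226
 red [286 207   7   8  28] [289.1429 210.3214] [0.611  0.0516 0.014 ] leg from gate along/across -0.03768891945893308 0.00488467376008703
```

View pics/c6.png

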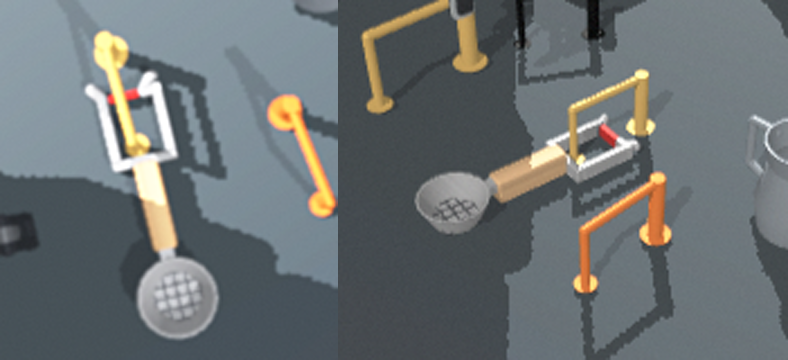

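The leg base (top crop 138,145) stands inside the loop. The gate is shut ahead of it at (125,97), the strainer lies flat, the gripper is clear, and the jug has not moved.

```bash
python3 -c "
from station import manip
print(manip.sign_off())"
```

```text
the job is handed in; nothing more can be done
None
```

The strainer's hook is clipped onto the small brass eye with the gate shut behind the front leg; it lies flat and released, the jug was not touched, and I handed the job in at about 10 s (no verdict came back).

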